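Fan out the frame-colour sample plates in their tray

ROBOT

A 6-joint arm with a two-finger parallel gripper is mounted at the origin on the work surface. World frame = base frame: x ahead of the robot, y to its left, z up, the work surface at z = 0. Lengths are in mm, angles in degrees, forces in N, time in s.
With the tool pointing down it reaches from about 350 to 850 mm from the base axis. Payload 8.1 kg.
Tool frame: the origin (TCP) lies at the very end of the fingers, on their centre line; the grasp point (between the pads) lies 19 mm behind it (tcp_to_grasp is the distance from the TCP to the grasp point, in mm); z points along the fingers, x is the direction in which the jaws open and shut, and the axes are right-handed (so a half turn about z gives the same grasp; the last joint's range is limited). The gripper opens to 85 mm and grips with 20 to 120 N. Pads are 22 mm wide; open, the fingers measure 114 mm over their backs; the gripper's body (76 mm by 85 mm) begins 54 mm behind the grasp point. The pads swing forward as they close: fully open they stand 13 mm farther back than shut.
Start: joints at [-79.32, 7.471, 85.268, -0, 87.261, -4.893], TCP at [161.1, -577.972, 196.692] pointing down, gripper open.
Joint ranges: [-169.43, 169.43], [-51.17, 129.36], [1.28, 143.12], [-76.62, 256.62], [0, 156.53], [-152.29, 152.29]. Speed limits (degrees/s): [136.94, 136.94, 159.86, 180, 180, 180].

INTERFACE

Orientations are given as [roll, pitch, yaw] about the fixed x, y, z axes, in that order (R = Rz(yaw) Ry(pitch) Rx(roll)).
In Python, from bench import * gives the robot as it stands. The module is installed in compiled form; this text tells all that it offers.
- The arm moves only by the tool apply_moves, never from a script. Its argument "targets" is text: rows parted by semicolons, each of 7 numbers parted by spaces: the turn, a rotation vector about the tool's x, y, z in rad, then the shift along the tool's x, y, z in cm, then the finger opening in cm, from 0 to 8.54. A call has exactly 5 rows; each row is the pose to reach, as a shift and turn from the pose commanded when the call began, along the tool's axes at that moment; what a row does not reach only later rows make up. A row lasts 1/10 s, in which the tool goes at most 50 mm and 8.59 degrees, less where a joint would pass 70% of its speed; a pose out of reach is approached as far as the arm can. A call with a gripper value outside its range is refused whole. The fingers move at their own pace and stop on an object; "force" is the grip in N (left out, the last holds). Time passes only in rows, so rows that repeat a pose let the fingers close, or fill a call up. It gives the time, the measured TCP pose, the force and the opening at its end, in the units of the state.
- sense(): the state, without advancing time (a new reading comes with each control period).
- snapshot(name): name is "scene" or "side" or "wrist"; returns the picture (384x512x3 uint8, red, green, blue); there is no depth.
- camera_model(name): a dict with "fx", "fy", "cx", "cy" (pixels), "position" and "attitude" of the camera in the world; the wrist camera has in their place "T_tool_cam" (4x4, takes a point from camera to tool coordinates, whose origin is the TCP and whose axes are the tool frame's). Camera axes: x right, y up, looking along -z (the intrinsics and any distortion apply to the point x, -y, -z); pixel columns grow to the right and rows downward; lengths in mm; the calibration is good to about 2 mm. The wrist camera is an equidistant fisheye: a pixel r from the principal point sees the ray r / f radians off the axis. A picture is of the moment at which its call begins: read the wrist's pose just before it. camera_model takes no time and is no camera call.
- hand_in(): hands the job in, once; it reports no verdict.
Trained networks look in the newest picture that a camera, given by its name, has taken for a name from the list of things; names that differ only in an ending like _2 or _b are one class to them, and where a whole thing is asked for, a point or a joint stands for the part that bears it (a point fixed in the world has none). Each returns a list of dicts, best first, with "confidence" (0 to 1); they miss things now and then, are a little off and sometimes report something else, mostly with a low value. They report only what shows in the picture. A call takes as long as a camera call.
- recognise(camera, query): "at" ([row, column] in pixels, amid what is visible of it).
- place_of(camera, query): "at" ([row, column] in pixels: a listed point, or the origin of a listed thing).
The state is a dict: "time": time; "joint_pos": joint angles; "qd": joint speeds; "joint_efforts": joint torques, N m; "tool_pos": TCP position; "tcp_rot": TCP orientation; "ft_force": force on the tool from outside, world axes, zero at the start; "wrist_torque": the same for the moment, N m; "finger_gap": finger opening in mm.
Only numpy, scipy, OpenCV 4.12 (cv2) and the standard library are available. Lean on these libraries where they do the work, as an engineer would, in place of code of your own. Each camera call takes 0.05 s, during which the arm holds its last target. There are 200 camera calls.

TASK

Lift the clear dust cover off the sample tray by its blue knob and set it down, without dropping it, squarely on the blue felt mat. Then fan the stack of four colour plates along the tray towards its yellow end, like shingles, so that a strip of about 25 mm of each of the three lower plates shows, up to the thin white line marked across it; the brown bottom plate stays where it is. Leave the other things on the table alone.

Things in the scene. Friction and masses are not known exactly. Their poses are not given: they have to be found in the camera images.
- cover: loose clear dust cover over the tray: flat 4 mm panel, 308 (its x) x 96 mm (its y), with a 10 mm deep skirt all round; about 0.26 kg. Origin under the centre at the skirt's lower edge; panel top 14 mm above it. On the tray the panel rests on the rim, the skirt outside the walls, 3 mm clear; on the mat it stands on its skirt.
- cover_knob (a point): centre of the cover's blue oblong knob, 42 mm above the cover's origin: block 44 mm along the cover's x, 24 mm along its y, 32 mm high, on a short 18 mm thick stem; the knob's lower edge is 12 mm above the panel.
- tray_floor (a point): centre of the inner floor of the grey sample tray, 6 mm above the table; the tray is fixed. x runs along the tray towards its yellow end wall. Inside 290 (x) x 78 mm (y), walls 3 mm thick and 42 mm high above the floor. The side walls stand 4 mm clear of the plates on each side and keep them straight.
- plate1_mid (a point): centre (half-way up) of the brown (bottom of the stack) colour-sample plate: rigid acetate 120 (x) x 70 (y) x 8 mm, about 85 g, loose. Its +x points towards the tray's yellow end (as the tray's x); a thin white line across its top lies 25 mm from its -x end. The stack starts flat, squared up to 3 mm, 46 to 66 mm from the plain (-x) end wall.
- plate2_mid (a point): centre (half-way up) of the blue (second) colour-sample plate: rigid acetate 120 (x) x 70 (y) x 8 mm, about 85 g, loose. Its +x points towards the tray's yellow end (as the tray's x); a thin white line across its top lies 25 mm from its -x end. Pushed at its end it slides on the plate below, carrying those above.
- plate3_mid (a point): centre (half-way up) of the green (third) colour-sample plate: rigid acetate 120 (x) x 70 (y) x 8 mm, about 85 g, loose. Its +x points towards the tray's yellow end (as the tray's x); a thin white line across its top lies 25 mm from its -x end.
- plate4_mid (a point): centre (half-way up) of the red (top) colour-sample plate: rigid acetate 120 (x) x 70 (y) x 8 mm, about 85 g, loose. Its +x points towards the tray's yellow end (as the tray's x); a thin white line across its top lies 25 mm from its -x end.
- mat_top (a point): centre of the top of the blue felt mat, 350 (x) x 140 mm (y), 3 mm thick, fixed flat on the table.
- occluder: black eye occluder paddle: disc 60 mm across, 6 mm thick, handle to 160 mm overall; lies beside the tray. Origin under its middle. Leave alone.
- ruler: white ruler, 170 x 26 x 4 mm, lies beside the mat. Origin under its centre. Leave alone.
- spray: lens spray bottle, 44 mm across, 130 mm tall, standing at the back. Origin at its foot. Leave alone.
- pot: black pen cup, 80 mm across, 95 mm tall, at the back. Origin at its foot. Leave alone.
- glasses_case: brown spectacle case, 60 x 160 x 45 mm, at the back. Origin under its centre. Leave alone.
- spectacles: black spectacles standing on the table at the back, 130 mm wide, 45 mm tall, 130 mm deep. Origin on the table below the bridge. Leave alone.

How it is judged (in metres and radians):
On the way:
1. the cover lies squarely on the mat, let go (x of cover in the frame of mat_top between -0.03 and 0.03 m and y of cover in the frame of mat_top between -0.03 and 0.03 m and z of cover in the frame of mat_top between -0.003 and 0.004 m and angle between the x axis of cover and the x axis of mat_top, either way round below 0.2 rad and angle between cover's own z axis and vertical below 0.05 rad and contact force between the fingers and cover below 0.1 N), for 0.2 s.
At the end, for the whole second after the job is handed in: Cover flat on the mat, centre within 30 mm each way, lined up to 0.2 rad. Plates in order in the tray, each 18 to 32 mm further to the yellow end than the one below, in line (0.12 rad, 12 mm), tilt under 0.15 rad; bottom plate on the floor, within 15 mm of its start (x of cover in the frame of mat_top between -0.03 and 0.03 m and y of cover in the frame of mat_top between -0.03 and 0.03 m and z of cover in the frame of mat_top between -0.003 and 0.004 m and angle between the x axis of cover and the x axis of mat_top, either way round below 0.2 rad and angle between cover's own z axis and vertical below 0.05 rad and x of plate2_mid in the frame of plate1_mid between 0.018 and 0.032 m and z of plate2_mid in the frame of plate1_mid above 0.005 m and x of plate3_mid in the frame of plate2_mid between 0.018 and 0.032 m and z of plate3_mid in the frame of plate2_mid above 0.005 m and x of plate4_mid in the frame of plate3_mid between 0.018 and 0.032 m and z of plate4_mid in the frame of plate3_mid above 0.005 m and angle between the x axis of each of plate1_mid, plate2_mid, plate3_mid, plate4_mid and the x axis of tray_floor, either way round below 0.12 rad and angle between each of plate1_mid, plate2_mid, plate3_mid, plate4_mid's own z axis and vertical below 0.15 rad and y of plate1_mid in the frame of tray_floor between -0.012 and 0.012 m and y of plate2_mid in the frame of tray_floor between -0.012 and 0.012 m and y of plate3_mid in the frame of tray_floor between -0.012 and 0.012 m and y of plate4_mid in the frame of tray_floor between -0.012 and 0.012 m and distance of plate1_mid from where it was at the start of the episode below 0.015 m and z of plate1_mid in the frame of tray_floor below 0.008 m); the robot touches nothing.
It fails at once if the cover falls freely by more than about 25 mm (linear speed of cover above 0.7 m/s and contact force between the fingers and cover below 0.1 N).
It fails at once if the cover is tipped by more than 0.6 rad (angle between cover's own z axis and vertical above 0.6 rad).
It fails at once if a bystander is moved by more than 25 mm or knocked over (distance of any of occluder, ruler, spray, pot, glasses_case, spectacles from where it was at the start of the episode above 0.025 m or angle between any of occluder, ruler, spray, pot, glasses_case, spectacles's own z axis and vertical above 0.5 rad).
It also fails if it takes over 61 s, if anything falls off the work surface, if the arm or the gripper's body presses on something with over 40 N, if the wrist force passes 120 N, or if a joint passes its speed limit or range.

## Working session

There is one attempt and no reset: what is moved stays moved. The work goes in short steps, Python scripts to look and compute and a tool call to move; the robot and the scene stay as the last step left them, time stands still between calls to the robot, and variables do not carry over. Pictures are saved under pics/ and viewed, about 8 in all and at most 12, crops included, and the job is handed in when it is done.

Besides the shell and the picture viewer there is one more tool, called as name(argument=value, ...) on one line, values as JSON. apply_moves: Moves the arm, as the interface text tells. Its arguments: {"type":"object","properties":{"targets":{"type":"string"},"force":{"type":"number"}},"required":["targets"]}

```bash
mkdir -p pics; cat > h.py <<'E'
from bench import *
import numpy as np, cv2
from scipy.spatial.transform import Rotation as R
def cam(name):
    m=camera_model(name); return m
def save(name,fn):
    im=snapshot(name); cv2.imwrite('pics/'+fn,cv2.cvtColor(im,cv2.COLOR_RGB2BGR)); return im
E
python3 - <<'E'
from h import *
s=sense(); print(s)
for n in ['scene','side','wrist']:
    print(n,camera_model(n))
a=save('scene','a1.png');b=save('side','b1.png')
cv2.imwrite('pics/ab.png',cv2.cvtColor(np.vstack([a,b])[:, :],cv2.COLOR_RGB2BGR))
for n in ['scene','side']:
    for q in ['cover_knob','cover','tray_floor','mat_top','plate1_mid','plate4_mid','occluder','ruler']:
        print(n,q,place_of(n,q)[:2])
E
```

```text
{'time': 0.0, 'joint_pos': array([-7.93193168e+01,  7.51483682e+00,  8.53316159e+01, -2.09821169e-04,
        8.72619114e+01, -4.89281119e+00]), 'qd': array([-0.00017708,  0.02968781, -0.09417974, -0.01641073, -0.00511782,
       -0.04325036]), 'joint_efforts': array([-4.31009112e-04, -5.69402754e+01, -5.00552237e+01, -2.29816505e-04,
        1.45662905e-02, -5.77444865e-06]), 'tool_pos': array([ 160.98912283, -577.34002854,  195.62493826]), 'tcp_rot': array([-1.79990966e+02,  1.07987061e-01, -7.44264869e+01]), 'ft_force': array([0.17118602, 0.39139821, 0.19906191]), 'wrist_torque': array([0.02702505, 0.0221916 , 0.00858771]), 'finger_gap': 85.31314805719339}
scene {'fx': 494.59097649713544, 'fy': 494.59097649713544, 'cx': 252.38745074980892, 'cy': 192.53040451315434, 'position': array([1261.18325048,  317.9239996 ,  904.94604725]), 'attitude': array([ 41.11952448,   0.22434884, 117.91568133])}
side {'fx': 493.1129017425972, 'fy': 493.1129017425972, 'cx': 256.8700365221416, 'cy': 190.16219484643574, 'position': array([ 210.23622941, -598.18572696,  749.85139863]), 'attitude': array([
[... 681 characters left out ...]
3], 'confidence': 0.85}, {'at': [209.0, 132.7], 'confidence': 0.37}]
scene plate1_mid []
scene plate4_mid [{'at': [215.1, 354.9], 'confidence': 0.36}]
scene occluder [{'at': [254.9, 330.1], 'confidence': 0.94}]
scene ruler [{'at': [179.5, 201.0], 'confidence': 0.84}, {'at': [211.8, 132.4], 'confidence': 0.18}]
side cover_knob [{'at': [142.1, 158.9], 'confidence': 0.66}]
side cover [{'at': [157.5, 162.9], 'confidence': 0.84}]
side tray_floor [{'at': [159.4, 167.0], 'confidence': 0.15}]
side mat_top [{'at': [305.5, 247.0], 'confidence': 0.69}]
side plate1_mid []
side plate4_mid []
side occluder [{'at': [157.1, 210.7], 'confidence': 0.59}]
side ruler [{'at': [273.9, 282.3], 'confidence': 0.92}]
```

View pics/a1.png

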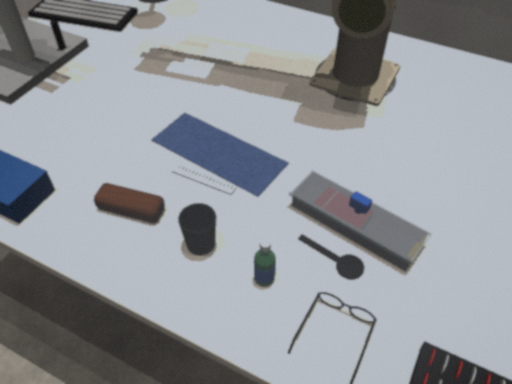

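View pics/b1.png

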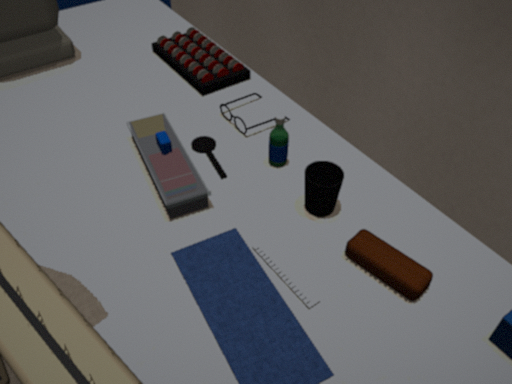

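The scene picture shows the tray, with its yellow end at (249,417), its plain end at (190,300) and the knob at (202,361). The mat's corners are near (116,187), (160,287), (190,263) and (142,152). In the side view the knob is at (142,159).

```bash
cat >> h.py <<'E'
def ray(name,rc):
    m=camera_model(name)
    u=np.array([(rc[1]-m['cx'])/m['fx'],-(rc[0]-m['cy'])/m['fy'],-1.])
    return m['position'],R.from_euler('xyz',m['attitude'],degrees=True).apply(u)
def onz(name,rc,z):
    p,d=ray(name,rc); return p+d*(z-p[2])/d[2]
def tri(l):
    A=np.zeros((3,3));b=np.zeros(3)
    for n,rc in l:
        p,d=ray(n,rc);d=d/np.linalg.norm(d);P=np.eye(3)-np.outer(d,d);A+=P;b+=P@p
    return np.linalg.solve(A,b)
def wray(rc,s):
    m=camera_model('wrist');T=m['T_tool_cam']
    dx,dy=rc[1]-m['cx'],rc[0]-m['cy'];r=np.hypot(dx,dy);th=r/m['fx']
    u=np.array([np.sin(th)*dx/r,-np.sin(th)*dy/r,-np.cos(th)])
    Rt=R.from_euler('xyz',s['tcp_rot'],degrees=True).as_matrix()
    return s['tool_pos']+Rt@T[:3,3], Rt@(T[:3,:3]@u)
def wonz(rc,s,z):
    p,d=wray(rc,s); return p+d*(z-p[2])/d[2]
E
python3 - <<'E'
from h import *
np.set_printoptions(precision=1,suppress=True)
print('knob',tri([('scene',(202,361)),('side',(142.1,158.9))]))
print('cover',tri([('scene',(215.2,356.8)),('side',(157.5,162.9))]), onz('scene',(215.2,356.8),38),onz('side',(157.5,162.9),38))
print('mat',tri([('scene',(153.8,220.3)),('side',(305.5,247))]), onz('scene',(153.8,220.3),3),onz('side',(305.5,247),3))
for n in ['scene','side']:
    im=snapshot(n); hsv=cv2.cvtColor(im,cv2.COLOR_RGB2HSV)
    m=cv2.inRange(hsv,(100,80,30),(125,255,255))
    k,lab,st,c=cv2.connectedComponentsWithStats(m)
    for i in range(1,k):
        if st[i,4]>80:
            print(n,st[i],c[i][::-1])
            if st[i,4]>2000:
                cs,_=cv2.findContours((lab==i).astype(np.uint8),cv2.RETR_EXTERNAL,cv2.CHAIN_APPROX_NONE)
                W=np.array([onz(n,p[0][::-1],3)[:2] for p in max(cs,key=len)],np.float32)
                print('  rect',cv2.minAreaRect(W))
# tray top corners scene
for p in [(176,309),(234,428),(209,289)]: print(onz('scene',p,52)[:2])
for p in [(121,131),(115,164),(190,206)]: print(onz('side',p,52)[:2])
print(onz('scene',(254.9,330.1),0),onz('scene',(179.5,201),0))
E
```

```text
knob [534.8 201.7  77.8]
cover [537.9 200.2  33.9] [544.9 198.7  38. ] [534.4 199.7  38. ]
mat [ 484.6 -196.    -3.6] [ 487.8 -190.2    3. ] [ 484. -202.    3.]
scene [ 154  114  133   81 4656] [153.3 221.1]
  rect ((481.3905334472656, -200.73355102539062), (342.74090576171875, 132.7202606201172), 82.67915344238281)
scene [   0  151   52   71 2462] [186.5  20.3]
  rect ((793.1381225585938, -572.018310546875), (258.9134216308594, 118.61085510253906), 46.49293518066406)
scene [351 192  21  20 287] [201.7 360.2]
scene [256 269  18  13 124] [275.6 263.7]
side [ 57   0  43  10 227] [ 2.9 71.8]
side [155 131  17  23 261] [141.7 163.4]
side [270 143  18  20 259] [153.2 277.8]
side [  172   229   161   155 12665] [314.1 248.4]
  rect ((477.111572265625, -202.549072265625), (346.5591125488281, 137.09637451171875), 82.73828887939453)
side [503 310   9  16  86] [318.  508.2]
[497.   60.3]
[534.4 352.3]
[609.9  61.2]
[528.4 345.7]
[604.1 323.5]
[552.3  43.6]
[645.7 180.1   0. ] [ 586.2 -188.3   -0. ]
```

```bash
cat >> h.py <<'E'
def to(x,y,z,yaw,s=None):
    s=s or sense(); Rt=R.from_euler('xyz',s['tcp_rot'],degrees=True)
    Rg=R.from_euler('xyz',[180,0,yaw],degrees=True)
    print('t',round(s['time'],2),'turn',np.round((Rt.inv()*Rg).as_rotvec(),3),'shift cm',np.round(Rt.inv().apply(np.array([x,y,z])-s['tool_pos'])/10,2))
E
python3 - <<'E'
from h import *
print(tri([('scene',(201.7,360.2)),('side',(141.7,163.4))]))
to(538,202,170,-7.2)
E
```

```text
[540.75673327 198.27573352  80.50825774]
t 1.0 turn [ 0.    -0.    -1.173] shift cm [-65.02 -57.25   2.67]
```

apply_moves(targets="0 0 -0.15 -3.75 -3.3 0 8.5; 0 0 -0.29 -7.5 -6.6 0 8.5; 0 0 -0.43 -11.2 -9.9 0 8.5; 0 0 -0.57 -15 -13.2 0.5 8.5; 0 0 -0.71 -18.8 -16.5 0.5 8.5", force=50)

```text
time: 1.5
tool_pos: [269.5, -351.5, 191.2]
tcp_rot: [-180.0, 0.0, -33.4]
ft_force: [0.7, -0.0, 0.1]
finger_gap: 85.0
```

```bash
python3 -c "
from h import *
print(sense()['tool_pos'],sense()['tcp_rot']);to(538,202,170,-7.2)"
```

```text
[ 269.49239457 -351.45428221  191.15427984] [-1.79984362e+02  7.74014904e-03 -3.34487754e+01]
t 1.5 turn [-0.     0.    -0.458] shift cm [ -8.1  -60.98   2.13]
```

apply_moves(targets="0 0 -0.12 -0.6 -4.8 0 8.5; 0 0 -0.24 -1.2 -9.6 0 8.5; 0 0 -0.36 -1.8 -14.4 0.4 8.5; 0 0 -0.458 -2.5 -19.2 0.7 8.5; 0 0 -0.458 -3.1 -24 0.9 8.5")

```text
time: 2.0
tool_pos: [377.2, -134.8, 182.9]
tcp_rot: [180.0, -0.1, -7.3]
ft_force: [0.7, -1.1, -0.6]
finger_gap: 85.0
```

```bash
python3 -c "
from h import *
to(540,200,170,-7.2)"
```

```text
t 2.0 turn [ 0.    -0.001 -0.002] shift cm [ 11.88 -35.28   1.29]
```

apply_moves(targets="0 0 0 1.5 -4.5 0.2 8.5; 0 0 0 3 -9 0.4 8.5; 0 0 0 4.6 -13.6 0.6 8.5; 0 0 0 6.1 -18.2 0.8 8.5; 0 0 0 7.7 -22.8 1 8.5")

```text
time: 2.5
tool_pos: [483.5, 81.5, 172.9]
tcp_rot: [-180.0, -0.1, -7.5]
ft_force: [0.1, -1.3, 0.5]
finger_gap: 85.1
```

apply_moves(targets="0 0 0 1.3 -4 0 8.5; 0 0 0 2.6 -7.8 0 8.5; 0 0 0 3.4 -10.2 0 8.5; 0 0 0 3.4 -10.2 0 8.5; 0 0 0 3.4 -10.2 0 8.5")

```text
time: 3.0
tool_pos: [529.6, 176.3, 172.4]
tcp_rot: [180.0, 0.0, -7.4]
ft_force: [-0.2, -0.7, 0.7]
finger_gap: 85.2
```

```bash
python3 - <<'E'
from h import *
s=sense(); print(s['tool_pos'],s['tcp_rot'])
im=save('wrist','w1.png')
for q in ['cover_knob','cover','tray_floor','plate4_mid']: 
    for d in place_of('wrist',q)[:1]: print(q,d,wonz(d['at'],s,dict(cover_knob=80,cover=38,tray_floor=6,plate4_mid=34)[q]))
hsv=cv2.cvtColor(im,cv2.COLOR_RGB2HSV)
m=cv2.inRange(hsv,(100,80,30),(125,255,255))
k,lab,st,c=cv2.connectedComponentsWithStats(m)
for i in range(1,k):
    if st[i,4]>80: print(st[i],c[i][::-1],wonz(c[i][::-1],s,90))
E
```

```text
[529.6360865  176.26603292 172.36309203] [ 1.79964446e+02  3.97699154e-02 -7.43164444e+00]
cover_knob {'at': [157.4, 262.3], 'confidence': 0.78} [538.91735769 198.34565968  80.        ]
cover {'at': [148.8, 262.2], 'confidence': 0.87} [539.81409305 198.71212892  38.        ]
plate4_mid {'at': [84.2, 425.0], 'confidence': 0.28} [738.23275056 255.3532093   34.        ]
[ 252  133   28   52 1285] [158.58832685 265.38365759] [541.54108957 199.04467043  90.        ]
[420 201  40  42 695] [216.69640288 433.82014388] [716.94524058 115.77128094  90.        ]
[ 208  300   93   34 2702] [315.44781643 254.26387861] [508.1394855   21.46191916  90.        ]
```

View pics/w1.png

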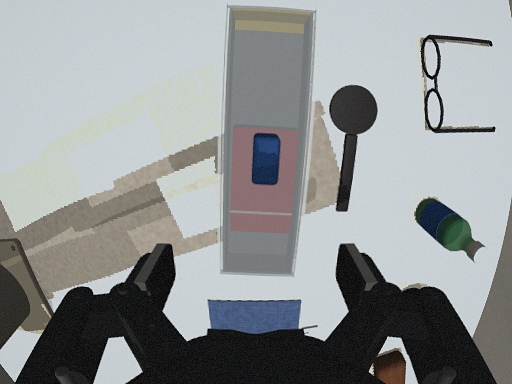

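The wrist view shows the knob at (158,265) and the tray from its yellow end (9,272) to its plain end (274,258). The red plate's white line is at row 212 and its end is near row 231.

```bash
python3 - <<'E'
from h import *
s=sense()
a=[wonz(p,s,52)[:2] for p in [(8,229),(10,315),(272,221),(275,295)]]
print(a); v=(a[0]+a[1]-a[2]-a[3])/2; print(np.degrees(np.arctan2(v[1],v[0])),np.linalg.norm(v),sum(a)/4)
b=[wonz(p,s,38)[:2] for p in [(231,260),(126,266),(212,261)]];print(b)
to(541,199,140,-7.2)
E
```

```text
[array([526.69408624, 347.62227778]), array([611.16197127, 336.20668132]), array([473.13234954,  60.42387758]), array([560.68296041,  44.07806936])]
79.81883852368989 294.29758076258383 [542.91784186 197.08272651]
[array([525.65075007, 102.38512354]), array([547.2351535 , 221.13233677]), array([529.79121103, 125.99156891])]
t 3.25 turn [ 0.    -0.    -0.007] shift cm [ 0.79 -2.52  3.29]
```

apply_moves(targets="0 0 0.044 0.8 -2.5 2 8.5; 0 0 0.044 0.8 -2.5 5 6; 0 0 0.044 0.8 -2.5 8 6; 0 0 0.044 0.8 -2.5 8 6; 0 0 0.044 0.8 -2.5 8 6")

```text
time: 3.75
tool_pos: [540.7, 199.2, 92.9]
tcp_rot: [180.0, 0.1, -10.1]
ft_force: [0.7, 0.2, 0.1]
finger_gap: 59.7
```

```bash
python3 -c "
from h import *
s=sense();print(s['tool_pos'])
im=snapshot('wrist')
for d in place_of('wrist','cover_knob')[:1]: print(d,wonz(d['at'],s,80))
m=cv2.inRange(cv2.cvtColor(im,cv2.COLOR_RGB2HSV),(100,80,30),(125,255,255))
k,lab,st,c=cv2.connectedComponentsWithStats(m)
for i in range(1,k):
    if st[i,4]>80: print(st[i],c[i][::-1],wonz(c[i][::-1],s,90))
to(541,199,62,-10)"
```

```text
[540.68368955 199.1553576   92.91564831]
{'at': [214.9, 257.0], 'confidence': 0.69} [541.65649399 198.40423759  80.        ]
[ 240  181   36   71 2437] [216.26754206 257.18916701] [542.29674786 201.60809322  90.        ]
[ 446  235   48   52 1100] [255.23090909 463.85909091] [709.85190173 130.55724683  90.        ]
t 3.85 turn [-0.001 -0.003 -0.001] shift cm [-0.14  0.11  3.31]
```

Well centred. Going down and gripping.

apply_moves(targets="0 0 0 0.1 0 1.6 6; 0 0 0 0.1 0 3.1 6; 0 0 0 0.1 0 3.1 6; 0 0 0 0.1 0 3.1 2; 0 0 0 0.1 0 3.1 1", force=60)

```text
time: 4.35
tool_pos: [542.2, 199.7, 61.9]
tcp_rot: [-180.0, -0.0, -10.0]
ft_force: [-0.5, 1.3, -0.8]
finger_gap: 31.8
```

apply_moves(targets="0 0 0 0 0 0 1; 0 0 0 0 0 0 1; 0 0 0 0 0 0 1; 0 0 0 0 0 0 1; 0 0 0 0 0 -0.5 1")

```text
time: 4.85
tool_pos: [541.5, 199.5, 66.1]
tcp_rot: [180.0, 0.1, -10.0]
ft_force: [-0.7, -0.3, -0.7]
finger_gap: 9.9
```

```bash
python3 -c "
from h import *
a=save('wrist','w2.png')"
```

```text
(no output)
```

View pics/w2.png

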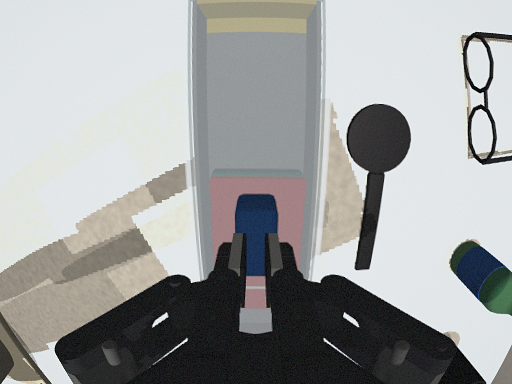

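The jaws closed to 9.9 mm with no load, so they missed the knob and seem to be above it. I'll check how high the fingertips are in the fixed views.

```bash
python3 - <<'E'
from h import *
s=sense()
def proj(n,p):
    m=camera_model(n);c=R.from_euler('xyz',m['attitude'],degrees=True).inv().apply(np.array(p)-m['position'])
    return m['cx']+m['fx']*c[0]/-c[2], m['cy']-m['fy']*c[1]/-c[2]
print(s['tool_pos'],s['tcp_rot'],s['joint_pos'],s['finger_gap'])
out=[]
for n,w in [('side',(60,200,100,240)),('scene',(110,250,290,430))]:
    im=snapshot(n); r0,r1,c0,c1=w
    c=cv2.resize(im[r0:r1,c0:c1],None,fx=4,fy=4,interpolation=cv2.INTER_CUBIC)
    c=np.clip(c.astype(float)*1.6,0,255).astype(np.uint8)
    for dz,col in [(0,(255,0,0)),(20,(0,255,0)),(40,(255,255,0))]:
        u,v=proj(n,s['tool_pos']+[0,0,dz]); cv2.drawMarker(c,(int((u-c0)*4),int((v-r0)*4)),col,cv2.MARKER_CROSS,12,1)
    out.append(cv2.resize(c,(400,560)))
cv2.imwrite('pics/c1.png',cv2.cvtColor(np.hstack(out),cv2.COLOR_RGB2BGR))
E
```

```text
[542.30821781 199.70074052  67.65147118] [-1.79988567e+02 -2.54680002e-02 -1.00270249e+01] [ 1.51333655e+01  9.63587039e+00  9.67194603e+01 -4.99839751e-04
  7.36167569e+01  2.51605288e+01] 10.319565628799833
```

View pics/c1.png

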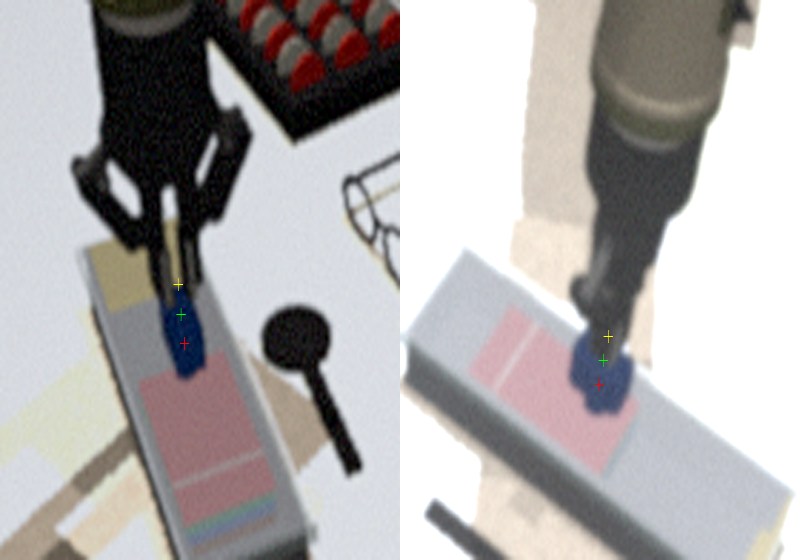

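The fingertips really end about 30–35 mm above the reported TCP, level with the knob's top, and the TCP cross is inside the knob. I'll open, go lower in steps with a force check, and grip there.

apply_moves(targets="0 0 0 0 0 0 4; 0 0 0 0 0 0 5.5; 0 0 0 0 0 0 5.5; 0 0 0 0 0 0.8 5.5; 0 0 0 0 0 1.5 5.5")

```text
time: 5.5
tool_pos: [542.0, 199.6, 51.0]
tcp_rot: [-180.0, -0.0, -10.0]
ft_force: [0.4, 0.2, -0.9]
finger_gap: 55.1
```

apply_moves(targets="0 0 0 0 0 0.4 5.5; 0 0 0 0 0 0.8 5.5; 0 0 0 0 0 1.2 5.5; 0 0 0 0 0 1.5 5.5; 0 0 0 0 0 1.5 5.5")

```text
time: 6.0
tool_pos: [541.7, 199.5, 36.1]
tcp_rot: [180.0, 0.0, -10.0]
ft_force: [0.6, -0.2, 0.2]
finger_gap: 55.3
```

apply_moves(targets="0 0 0 0 0 0 2; 0 0 0 0 0 0 1; 0 0 0 0 0 0 1; 0 0 0 0 0 0 1; 0 0 0 0 0 0 1", force=60)

```text
time: 6.5
tool_pos: [542.5, 199.7, 37.2]
tcp_rot: [-180.0, -0.0, -10.0]
ft_force: [-0.2, -0.4, 3.9]
finger_gap: 22.8
```

apply_moves(targets="0 0 0 0 0 -0.3 1; 0 0 0 0 0 -0.8 1; 0 0 0 0 0 -1.5 1; 0 0 0 0 0 -2.2 1; 0 0 0 0 0 -3 1")

```text
time: 7.0
tool_pos: [542.0, 199.6, 67.3]
tcp_rot: [-180.0, 0.0, -10.0]
ft_force: [0.1, 0.1, -3.0]
finger_gap: 23.0
```

```bash
python3 - <<'E'
from h import *
s=sense(); print(s['tool_pos'],s['tcp_rot'],s['ft_force'],s['wrist_torque'],s['finger_gap'])
snapshot('side');snapshot('wrist')
d=place_of('side','cover');print(d[:1])
for n in ['wrist']:
  for q in ['cover_knob','cover']: print(place_of(n,q)[:1])
to(482,-201,130,-7.3)
E
```

```text
[542.04901533 199.63233685  67.33193806] [-1.79999704e+02  1.27512594e-03 -1.00254972e+01] [ 0.11344645  0.12830694 -2.99341389] [0.01725506 0.01764621 0.02584418] 23.002937791401614
[{'at': [146.5, 163.3], 'confidence': 0.65}]
[{'at': [256.4, 254.9], 'confidence': 0.88}]
[{'at': [228.4, 255.3], 'confidence': 0.8}]
t 7.25 turn [-0.    -0.    -0.048] shift cm [ 1.06 40.5  -6.33]
```

Cover held (3 N load, 23 mm gap). Now carrying it to the mat.

apply_moves(targets="0 0 0 0 0.3 -1.5 1; 0 0 0 0.1 1.3 -3 1; 0 0 -0.01 0.2 3.3 -4 1; 0 0 -0.02 0.3 6.3 -4.5 1; 0 0 -0.03 0.3 9.8 -4.5 1")

```text
time: 7.75
tool_pos: [529.4, 101.7, 114.8]
tcp_rot: [-179.9, -0.2, -8.2]
ft_force: [0.2, -1.2, -3.0]
finger_gap: 22.8
```

apply_moves(targets="0 0 -0.01 0.1 3.5 0 1; 0 0 -0.02 0.2 7 0 1; 0 0 -0.02 0.3 10.5 0 1; 0 0 -0.02 0.4 14 0 1; 0 0 -0.02 0.5 17.5 0 1")

```text
time: 8.25
tool_pos: [507.7, -73.5, 113.6]
tcp_rot: [180.0, -0.1, -7.2]
ft_force: [0.6, 0.5, -2.8]
finger_gap: 23.0
```

```bash
python3 -c "
from h import *
to(482,-201,60,-7.3)"
```

```text
t 8.25 turn [ 0.001 -0.002  0.002] shift cm [-0.97 12.97  5.36]
```

apply_moves(targets="0 0 0 -0.3 3.5 0 1; 0 0 0 -0.6 7 0.5 1; 0 0 0 -0.8 10 1.5 1; 0 0 0 -1 12.2 2.5 1; 0 0 0 -1 13 3.5 1")

```text
time: 8.75
tool_pos: [481.3, -202.1, 78.1]
tcp_rot: [179.9, -0.1, -7.3]
ft_force: [0.3, 0.2, -3.4]
finger_gap: 22.6
```

apply_moves(targets="0 0 0 0 0 0.5 1; 0 0 0 0 0 0.5 1; 0 0 0 0 0 0.5 1; 0 0 0 0 0 0.5 1; 0 0 0 0 0 0.5 1")

```text
time: 9.25
tool_pos: [482.1, -198.5, 72.3]
tcp_rot: [180.0, -0.0, -7.1]
ft_force: [-0.1, -0.5, -2.9]
finger_gap: 23.4
```

```bash
python3 - <<'E'
from h import *
s=sense(); print(s['tool_pos'],s['tcp_rot'],s['ft_force'])
im=save('wrist','w3.png');save('side','s3.png')
for n in ['wrist','side']:
  for q in ['mat_top','cover','cover_knob']:
    for d in place_of(n,q)[:1]: 
        z=dict(mat_top=3,cover=s['tool_pos'][2]+2,cover_knob=s['tool_pos'][2]+44)[q]
        print(n,q,d,wonz(d['at'],s,z) if n=='wrist' else onz(n,d['at'],z))
E
```

```text
[ 482.07763056 -198.4847879    72.2977972 ] [ 1.79987594e+02 -4.82630986e-02 -7.09448079e+00] [-0.08391459 -0.49909768 -2.89870112]
wrist cover {'at': [227.9, 255.4], 'confidence': 0.67} [ 481.62872864 -201.86464429   74.2977972 ]
wrist cover_knob {'at': [260.8, 256.2], 'confidence': 0.83} [ 482.09144082 -200.97886727  116.2977972 ]
side cover {'at': [278.2, 242.3], 'confidence': 0.93} [ 481.38075326 -192.08769037   74.2977972 ]
side cover_knob {'at': [267.2, 241.7], 'confidence': 0.8} [ 475.69503524 -199.21381791  116.2977972 ]
```

View pics/s3.png

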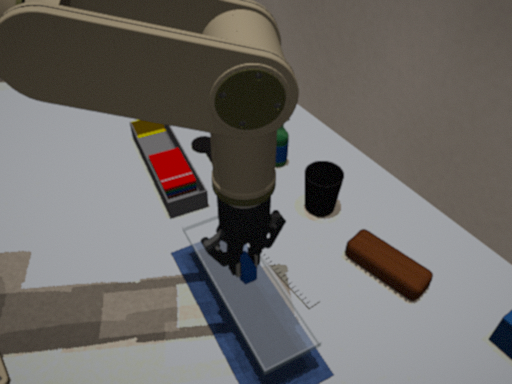

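The cover is level over the mat and lined up with it. Next I lower it.

apply_moves(targets="0 0 0 0 0.2 1.5 1; 0 0 0 0 0.2 3 1; 0 0 0 0 0.2 4.5 1; 0 0 0 0 0.2 5.6 1; 0 0 0 0 0.2 6.3 1")

```text
time: 10.15
tool_pos: [480.0, -200.3, 6.4]
tcp_rot: [-179.9, 0.2, -7.2]
ft_force: [-0.6, -0.3, -3.4]
finger_gap: 23.1
```

apply_moves(targets="0 0 0 0 0 0.2 1; 0 0 0 0 0 0.4 1; 0 0 0 0 0 0.55 1; 0 0 0 0 0 0.7 1; 0 0 0 0 0 0.7 1")

```text
time: 10.65
tool_pos: [481.8, -201.3, 2.3]
tcp_rot: [180.0, -0.1, -7.2]
ft_force: [0.0, 0.3, -1.1]
finger_gap: 22.5
```

apply_moves(targets="0 0 0 0 0 0.1 1; 0 0 0 0 0 0.1 1; 0 0 0 0 0 0.1 4; 0 0 0 0 0 0.1 6; 0 0 0 0 0 0.1 6")

```text
time: 11.15
tool_pos: [481.4, -201.1, 0.9]
tcp_rot: [180.0, -0.0, -7.2]
ft_force: [-0.3, -0.1, 0.2]
finger_gap: 60.0
```

apply_moves(targets="0 0 0 0 0 0 6; 0 0 0 0 0 0 6; 0 0 0 0 0 -1 6; 0 0 0 0 0 -4 6; 0 0 0 0 0 -8 6")

```text
time: 11.65
tool_pos: [479.4, -200.0, 80.0]
tcp_rot: [-179.9, 0.2, -7.2]
ft_force: [0.7, -0.2, 0.5]
finger_gap: 59.9
```

apply_moves(targets="0 0 0 0 -2 -4 2; 0 0 0 0 -6 -7 0; 0 0 0 0 -10 -7 0; 0 0 0 0 -14.5 -7 0; 0 0 0 0 -19 -7 0")

```text
time: 12.15
tool_pos: [505.3, -11.1, 152.2]
tcp_rot: [-180.0, -0.1, -7.2]
ft_force: [1.0, 0.3, -0.5]
finger_gap: 0.1
```

```bash
python3 - <<'E'
from h import *
s=sense(); print(s['tool_pos'],s['tcp_rot'],s['ft_force'])
save('side','s4.png');snapshot('scene')
for n in ['scene','side']:
  for q in ['mat_top','cover']:
    for d in place_of(n,q)[:1]: print(n,q,d,onz(n,d['at'],3))
a=snapshot('wrist'); b=cv2.imread('pics/s4.png')[:,:,::-1]
cv2.imwrite('pics/d.png',cv2.resize(np.hstack([a,b]),None,fx=.78,fy=.78)[:,:,::-1])
E
```

```text
[505.31841189 -11.05407864 152.19725588] [-1.79999620e+02 -1.16763007e-01 -7.20316415e+00] [ 1.0021385   0.26216969 -0.46214677]
scene mat_top {'at': [150.7, 218.4], 'confidence': 0.96} [ 480.13636811 -200.46038039    3.        ]
scene cover {'at': [149.5, 216.2], 'confidence': 0.56} [ 478.92786668 -207.85881981    3.        ]
side cover {'at': [306.4, 240.3], 'confidence': 0.56} [ 473.38495746 -196.83125368    3.        ]
```

View pics/d.png

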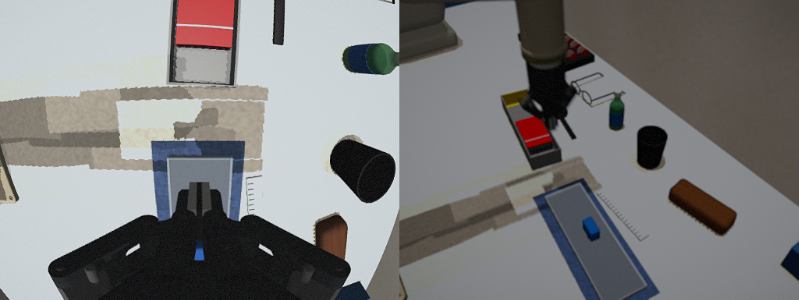

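The cover lies centred on the mat, let go. The red stack is bare. Because the fingertip offset differs from the description, I'll touch the top plate lightly to calibrate the height.

```bash
python3 -c "
from h import *
to(536,165,80,-10)"
```

```text
t 12.5 turn [ 0.    -0.     0.048] shift cm [  0.84 -18.12   7.09]
```

apply_moves(targets="0 0 0.02 0.2 -4.5 0 0; 0 0 0.04 0.4 -9 1 0; 0 0 0.048 0.6 -13.5 3.5 0; 0 0 0.048 0.8 -17 6 0; 0 0 0.048 0.8 -18.1 7 0")

```text
time: 13.0
tool_pos: [534.3, 167.4, 77.8]
tcp_rot: [180.0, 0.2, -9.9]
ft_force: [-1.2, -1.4, 0.1]
finger_gap: -0.0
```

```bash
python3 - <<'E'
from h import *
s=sense(); print(s['tool_pos'],s['tcp_rot'],s['ft_force'])
im=save('wrist','w5.png')
E
```

```text
[534.27134431 167.42329803  77.83353446] [179.96535976   0.19675466  -9.89732456] [-1.15325645 -1.42602543  0.05181004]
```

View pics/w5.png

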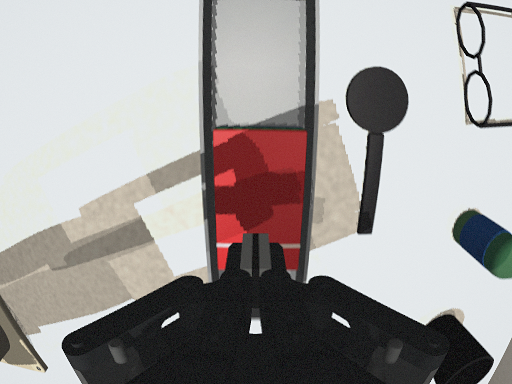

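```bash
python3 - <<'E'
from h import *
s=dict(tool_pos=np.array([534.27,167.42,77.83]),tcp_rot=np.array([179.965,.197,-9.897]))
P=[wonz(p,s,38) for p in [(130,213),(129,307),(244.5,218),(244.5,299)]]
print(np.round(P,1))
a=(P[0]+P[1])/2;b=(P[2]+P[3])/2;v=a-b;print(a,b,np.linalg.norm(v),np.degrees(np.arctan2(v[1],v[0])))
w=P[1]-P[0];print(np.degrees(np.arctan2(w[1],w[0])))
E
```

```text
[[513.  226.9  38. ]
 [581.  215.9  38. ]
 [496.9 134.4  38. ]
 [563.2 122.9  38. ]]
[547.02686471 221.4196893   38.        ] [530.02494115 128.64637993  38.        ] 94.31835630974831 79.61503587249497
-9.14120694434674
```

apply_moves(targets="0 0 0 0.1 0 1.5 0; 0 0 0 0.1 0 3 0; 0 0 0 0.1 0 4.5 0; 0 0 0 0.1 0 6 0; 0 0 0 0.1 0 6 0")

```text
time: 13.55
tool_pos: [534.2, 164.7, 17.6]
tcp_rot: [179.9, 0.2, -10.0]
ft_force: [-0.4, 0.7, -0.2]
finger_gap: 0.0
```

apply_moves(targets="0 0 0 0 0 0.3 0; 0 0 0 0 0 0.5 0; 0 0 0 0 0 0.7 0; 0 0 0 0 0 0.9 0; 0 0 0 0 0 0.9 0")

```text
time: 14.05
tool_pos: [536.4, 166.0, 11.7]
tcp_rot: [-180.0, -0.0, -9.9]
ft_force: [-0.9, 0.0, -1.2]
finger_gap: 0.3
```

apply_moves(targets="0 0 0 0 0 0.1 0; 0 0 0 0 0 0.2 0; 0 0 0 0 0 0.3 0; 0 0 0 0 0 0.4 0; 0 0 0 0 0 0.4 0")

```text
time: 14.55
tool_pos: [536.3, 165.9, 7.5]
tcp_rot: [180.0, 0.0, -9.9]
ft_force: [-0.0, -0.5, -0.0]
finger_gap: -0.2
```

apply_moves(targets="0 0 0 0 0 0.1 0; 0 0 0 0 0 0.2 0; 0 0 0 0 0 0.3 0; 0 0 0 0 0 0.4 0; 0 0 0 0 0 0.4 0")

```text
time: 15.05
tool_pos: [536.4, 165.9, 3.6]
tcp_rot: [-180.0, 0.0, -9.9]
ft_force: [0.0, 0.6, 0.4]
finger_gap: -0.4
```

apply_moves(targets="0 0 0 0 0 0.1 0; 0 0 0 0 0 0.2 0; 0 0 0 0 0 0.2 0; 0 0 0 0 0 0.2 0; 0 0 0 0 0 0.2 0")

```text
time: 15.55
tool_pos: [536.6, 166.0, 3.4]
tcp_rot: [180.0, -0.0, -9.9]
ft_force: [-6.8, -2.5, 16.7]
finger_gap: -0.2
```

Contact came at TCP z of about 3.5, where the plate top is at 38, so the fingertips are 34.5 mm above the TCP. Next I go behind the stack.

apply_moves(targets="0 0 0 0 0 -1.5 0; 0 0 0 0 0 -3 0; 0 0 0 0 3 -3.5 0; 0 0 0 0 6 -3.5 0; 0 0 0 0 8.5 -3.5 0")

```text
time: 16.05
tool_pos: [522.5, 81.2, 38.4]
tcp_rot: [-180.0, -0.1, -9.9]
ft_force: [0.4, -1.0, -0.4]
finger_gap: -0.1
```

apply_moves(targets="0 0 0 0 0 0 0; 0 0 0 0 0 0 0; 0 0 0 0 0 0 0; 0 0 0 0 0 0 0; 0 0 0 0 0 0 0")

```text
time: 16.55
tool_pos: [521.9, 82.9, 36.8]
tcp_rot: [-180.0, -0.0, -9.9]
ft_force: [-0.1, 0.0, -0.2]
finger_gap: -0.4
```

```bash
python3 - <<'E'
from h import *
s=sense();print(s['tool_pos'],s['ft_force'])
to(521.7,82.3,-16,-9.9)
im=snapshot('side')[100:230,110:230]
cv2.imwrite('pics/e.png',cv2.resize(im,None,fx=4.5,fy=4.5,interpolation=cv2.INTER_CUBIC)[:,:,::-1])
E
```

```text
[521.90050736  82.93831545  36.76001123] [-0.06069658  0.04022349 -0.16950401]
t 16.55 turn [-0.    -0.     0.001] shift cm [-0.01  0.07  5.28]
```

View pics/e.png

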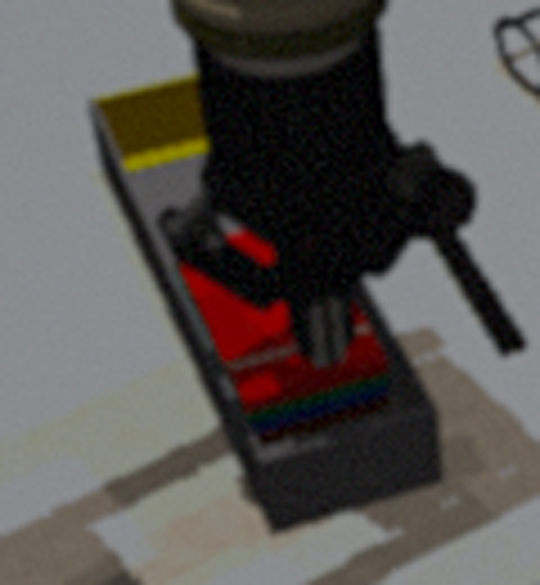

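apply_moves(targets="0 0 0 0 0 1 0; 0 0 0 0 0 2 0; 0 0 0 0 0 3 0; 0 0 0 0 0 3.8 0; 0 0 0 0 0 3.8 0")

```text
time: 17.1
tool_pos: [520.1, 82.1, -3.5]
tcp_rot: [180.0, 0.2, -9.9]
ft_force: [-0.4, 0.6, -0.2]
finger_gap: 0.1
```

apply_moves(targets="0 0 0 0 0 0.3 0; 0 0 0 0 0 0.6 0; 0 0 0 0 0 0.9 0; 0 0 0 0 0 1.2 0; 0 0 0 0 0 1.3 0")

```text
time: 17.6
tool_pos: [521.6, 82.2, -14.6]
tcp_rot: [180.0, 0.0, -9.9]
ft_force: [-0.2, 0.6, -0.4]
finger_gap: 0.2
```

apply_moves(targets="0 0 0 0 -0.2 0.1 0; 0 0 0 0 -0.4 0.1 0; 0 0 0 0 -0.6 0.1 0; 0 0 0 0 -0.8 0.1 0; 0 0 0 0 -0.8 0.1 0")

```text
time: 18.1
tool_pos: [523.3, 90.4, -15.2]
tcp_rot: [-180.0, -0.0, -9.9]
ft_force: [0.1, -0.1, -0.2]
finger_gap: 0.2
```

apply_moves(targets="0 0 0 0 -0.1 0 0; 0 0 0 0 -0.2 0 0; 0 0 0 0 -0.3 0 0; 0 0 0 0 -0.4 0 0; 0 0 0 0 -0.4 0 0")

```text
time: 18.6
tool_pos: [523.9, 94.0, -15.3]
tcp_rot: [180.0, -0.0, -9.9]
ft_force: [-0.2, -0.7, 0.3]
finger_gap: -0.2
```

apply_moves(targets="0 0 0 0 -0.1 0 0; 0 0 0 0 -0.2 0 0; 0 0 0 0 -0.2 0 0; 0 0 0 0 -0.3 0 0; 0 0 0 0 -0.4 0 0")

```text
time: 19.1
tool_pos: [524.6, 98.0, -15.3]
tcp_rot: [180.0, -0.0, -9.9]
ft_force: [0.4, -1.8, 0.5]
finger_gap: 0.1
```

apply_moves(targets="0 0 0 0 -0.1 0 0; 0 0 0 0 -0.2 0 0; 0 0 0 0 -0.2 0 0; 0 0 0 0 -0.3 0 0; 0 0 0 0 -0.4 0 0")

```text
time: 19.6
tool_pos: [525.2, 101.9, -15.3]
tcp_rot: [180.0, 0.0, -9.9]
ft_force: [0.8, -2.5, 0.3]
finger_gap: -0.0
```

```bash
cat >> h.py <<'E'
U=np.array([np.cos(np.radians(80.1)),np.sin(np.radians(80.1)),0])
O=np.array([525.6,104.0,0])
def bands(fn):
    s=sense(); im=save('wrist',fn); m=camera_model('wrist')
    hsv=cv2.cvtColor(im,cv2.COLOR_RGB2HSV)
    # red +x edge: per column first red row
    red=((hsv[...,0]<8)|(hsv[...,0]>172))&(hsv[...,1]>120)&(hsv[...,2]>50)
    r=[]
    for c in range(225,300,3):
        rows=np.where(red[:,c])[0]
        rows=[q for q in rows if red[q:q+6,c].all()]
        if rows: r.append((wonz((rows[0],c),s,38)-O)@U)
    print('t',s['time'],'tcp',s['tool_pos'],'tcp along',(s['tool_pos']-O)@U,'red front along',np.median(r),'-> red rear',np.median(r)-120)
    return im,s
E
python3 -c "
from h import *
bands('w6.png')"
```

```text
t 19.6 tcp [525.23857211 101.90110777 -15.30913793] tcp along -2.129778285837964 red front along 118.77148117974781 -> red rear -1.2285188202521908
```

apply_moves(targets="0 0 0 0 -0.1 0 0; 0 0 0 0 -0.2 0 0; 0 0 0 0 -0.3 0 0; 0 0 0 0 -0.4 0 0; 0 0 0 0 -0.5 0 0")

```text
time: 20.15
tool_pos: [526.1, 106.9, -15.3]
tcp_rot: [180.0, 0.0, -9.9]
ft_force: [-1.2, -2.1, 1.2]
finger_gap: -0.1
```

```bash
python3 -c "
from h import *
im,s=bands('w7.png')
print(s['ft_force'])"
```

```text
t 20.15 tcp [526.07556619 106.9068945  -15.32043684] tcp along 2.945372547138917 red front along 123.84223436744291 -> red rear 3.842234367442913
[-1.23639451 -2.09091808  1.20386421]
```

```bash
python3 - <<'E'
from h import *
def fr(fn,s,c0=225,c1=300):
    hsv=cv2.cvtColor(cv2.imread('pics/'+fn),cv2.COLOR_BGR2HSV)
    red=((hsv[...,0]<8)|(hsv[...,0]>172))&(hsv[...,1]>120)&(hsv[...,2]>50)
    F=[]
    for c in range(c0,c1,3):
        rows=[q for q in np.where(red[:,c])[0] if red[q:q+6,c].all()]
        F.append((rows[0] if rows else -1))
    print(fn,F, np.round(np.median([(wonz((q,c),s,38)-O)@U for q,c in zip(F,range(c0,c1,3)) if q>0]),1))
fr('w5.png',dict(tool_pos=np.array([534.27,167.42,77.83]),tcp_rot=np.array([179.965,.197,-9.897])))
fr('w6.png',dict(tool_pos=np.array([525.24,101.90,-15.31]),tcp_rot=np.array([180,0,-9.9])))
im=np.hstack([cv2.imread('pics/w6.png'),cv2.imread('pics/w7.png')])
cv2.imwrite('pics/f.png',cv2.resize(im,None,fx=.78,fy=.78))
E
```

```text
w5.png [np.int64(129), np.int64(129), np.int64(129), np.int64(129), np.int64(129), np.int64(129), np.int64(129), np.int64(129), np.int64(129), np.int64(130), np.int64(129), np.int64(129), np.int64(130), np.int64(130), np.int64(130), np.int64(130), np.int64(130), np.int64(130), np.int64(130), np.int64(130), np.int64(130), np.int64(130), np.int64(130), np.int64(130), np.int64(130)] 118.9
w6.png [np.int64(0), np.int64(0), np.int64(0), np.int64(0), np.int64(0), np.int64(0), np.int64(0), np.int64(0), np.int64(0), np.int64(0), np.int64(0), np.int64(0), np.int64(0), np.int64(0), np.int64(0), np.int64(0), np.int64(0), np.int64(0), np.int64(0), np.int64(0), np.int64(0), np.int64(0), np.int64(0), np.int64(0), np.int64(0)] nan
  return _methods._mean(a, axis=axis, dtype=dtype,
  ret = ret.dtype.type(ret / rcount)
```

View pics/f.png

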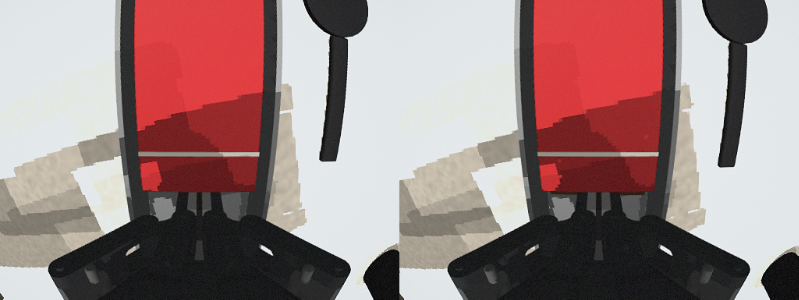

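The white line shows at about row 197 and moved with the tool between the two pictures, so the plates are being pushed. I'll track that line.

```bash
cat >> h.py <<'E'
def line(im,s,z=38,cols=range(190,320,4),r0=120,r1=290):
    # thin white line across the top plate: rows bracketed by red on both sides
    hsv=cv2.cvtColor(im,cv2.COLOR_RGB2HSV)
    red=((hsv[...,0]<8)|(hsv[...,0]>172))&(hsv[...,1]>120)&(hsv[...,2]>50)
    L=[];E=[]
    for c in cols:
        w=[q for q in range(r0,r1) if hsv[q,c,1]<110 and red[q-8,c] and red[min(q+8,383),c]]
        if w:
            L.append((wonz((np.mean(w),c),s,z)-O)@U)
            b=[q for q in range(int(max(w))+6,383) if not red[q,c]]
            E.append((wonz((b[0],c),s,z)-O)@U)
    return np.round([np.median(L)-25,np.median(E),len(L)],1) if L else None
E
python3 - <<'E'
from h import *
for fn,t in [('w5.png',[534.27,167.42,77.83]),('w6.png',[525.24,101.90,-15.31]),('w7.png',[526.08,106.91,-15.32])]:
    im=cv2.imread('pics/'+fn)[:,:,::-1].copy()
    print(fn,line(im,dict(tool_pos=np.array(t),tcp_rot=np.array([180,0,-9.9]))))
E
```

```text
w5.png [-0.7  0.7  7. ]
w6.png [ 8.7  9.2 33. ]
w7.png [13.7 13.9 33. ]
```

apply_moves(targets="0 0 0 0 -0.2 0 0; 0 0 0 0 -0.5 0 0; 0 0 0 0 -0.8 0 0; 0 0 0 0 -1.1 0 0; 0 0 0 0 -1.1 0 0")

```text
time: 20.7
tool_pos: [528.1, 118.3, -15.3]
tcp_rot: [-180.0, -0.0, -9.9]
ft_force: [-0.7, -0.4, 0.6]
finger_gap: 0.1
```

```bash
python3 - <<'E'
from h import *
s=sense();im=save('wrist','w8.png');print(s['tool_pos'],(s['tool_pos']-O)@U,s['ft_force'],line(im,s))
E
```

```text
[528.06206622 118.29761576 -15.30266006] 14.508015458204929 [-0.70296816 -0.4236826   0.57113674] [25.5 25.9 33. ]
```

apply_moves(targets="0 0 0 0 0.4 0 0; 0 0 0 0 0.4 -0.4 0; 0 0 0 0 0.4 -0.7 0; 0 0 0 0 0.2 -0.7 0; 0 0 0 0 0 -0.7 0")

```text
time: 21.25
tool_pos: [528.3, 117.8, -8.0]
tcp_rot: [-180.0, -0.0, -9.9]
ft_force: [-0.2, 0.1, -0.8]
finger_gap: -0.0
```

```bash
python3 - <<'E'
from h import *
s=sense();im=save('side','s9.png')[100:230,110:230];print(s['tool_pos'],(s['tool_pos']-O)@U,s['ft_force'])
cv2.imwrite('pics/g.png',cv2.resize(np.clip(im*1.8,0,255).astype(np.uint8),None,fx=4.5,fy=4.5,interpolation=cv2.INTER_CUBIC)[:,:,::-1])
E
```

```text
[528.31293342 117.84218001  -7.96321173] 14.10249282737152 [-0.18087382  0.10628214 -0.7683932 ]
```

apply_moves(targets="0 0 0 0 -0.3 0 0; 0 0 0 0 -0.6 0 0; 0 0 0 0 -0.9 0 0; 0 0 0 0 -1.2 0 0; 0 0 0 0 -1.5 0 0")

```text
time: 21.8
tool_pos: [530.6, 132.7, -8.3]
tcp_rot: [180.0, 0.0, -9.9]
ft_force: [0.3, -0.6, 0.2]
finger_gap: 0.0
```

apply_moves(targets="0 0 0 0 -0.3 0 0; 0 0 0 0 -0.6 0 0; 0 0 0 0 -0.8 0 0; 0 0 0 0 -1 0 0; 0 0 0 0 -1 0 0")

```text
time: 22.3
tool_pos: [532.3, 142.6, -8.3]
tcp_rot: [-180.0, 0.0, -9.9]
ft_force: [0.6, 0.4, -0.0]
finger_gap: 0.1
```

```bash
python3 - <<'E'
from h import *
s=sense();im=save('wrist','w9.png');print(s['tool_pos'],(s['tool_pos']-O)@U,s['ft_force'],line(im,s))
E
```

```text
[532.31307408 142.64896438  -8.33016943] 39.227628045359985 [ 0.5867624   0.42638732 -0.04488491] [50.  50.8 33. ]
```

Red's rear is at 50 mm. Now the last push, with the tip raised 8 mm.

apply_moves(targets="0 0 0 0 0.4 0 0; 0 0 0 0 0.4 -0.4 0; 0 0 0 0 0.4 -0.8 0; 0 0 0 0 0.2 -0.8 0; 0 0 0 0 0 -0.8 0")

```text
time: 22.85
tool_pos: [532.7, 142.5, 0.1]
tcp_rot: [-180.0, -0.0, -9.9]
ft_force: [-0.5, -0.3, -0.0]
finger_gap: -0.2
```

apply_moves(targets="0 0 0 0 -0.3 0 0; 0 0 0 0 -0.6 0 0; 0 0 0 0 -0.9 0 0; 0 0 0 0 -1.2 0 0; 0 0 0 0 -1.5 0 0")

```text
time: 23.35
tool_pos: [534.9, 157.4, -0.4]
tcp_rot: [180.0, 0.0, -9.9]
ft_force: [-0.4, -0.9, 0.8]
finger_gap: -0.0
```

apply_moves(targets="0 0 0 0 -0.3 0 0; 0 0 0 0 -0.6 0 0; 0 0 0 0 -0.8 0 0; 0 0 0 0 -1 0 0; 0 0 0 0 -1 0 0")

```text
time: 23.85
tool_pos: [536.6, 167.2, -0.3]
tcp_rot: [-180.0, -0.0, -9.9]
ft_force: [0.1, -1.1, -0.4]
finger_gap: -0.3
```

```bash
python3 - <<'E'
from h import *
s=sense();im=save('wrist','w10.png');print(s['tool_pos'],(s['tool_pos']-O)@U,s['ft_force'],line(im,s))
E
```

```text
[ 5.36635006e+02  1.67235709e+02 -2.91264213e-01] 64.19132498248473 [ 0.11742625 -1.10578942 -0.36154718] [75.3 75.6 33. ]
```

apply_moves(targets="0 0 0 0 0.4 0 0; 0 0 0 0 0.5 -2 0; 0 0 0 0 0.5 -6 0; 0 0 0 0 0.5 -10.5 0; 0 0 0 0 0.5 -15 0")

```text
time: 24.4
tool_pos: [535.1, 161.5, 150.9]
tcp_rot: [180.0, 0.1, -9.9]
ft_force: [0.7, 0.1, 0.9]
finger_gap: 0.0
```

```bash
python3 - <<'E'
from h import *
s=sense();im=save('wrist','w11.png');b=save('side','s11.png');print(s['tool_pos'],s['tcp_rot'],s['ft_force'])
b2=cv2.resize(b[90:230,100:240],(384,384));cv2.imwrite('pics/k.png',np.hstack([im[:,60:460],b2])[:,:,::-1])
E
```

```text
[535.0718174  161.49196874 150.88541362] [ 1.79977873e+02  5.53399052e-02 -9.92643554e+00] [0.68769046 0.12519379 0.85938433]
```

View pics/k.png

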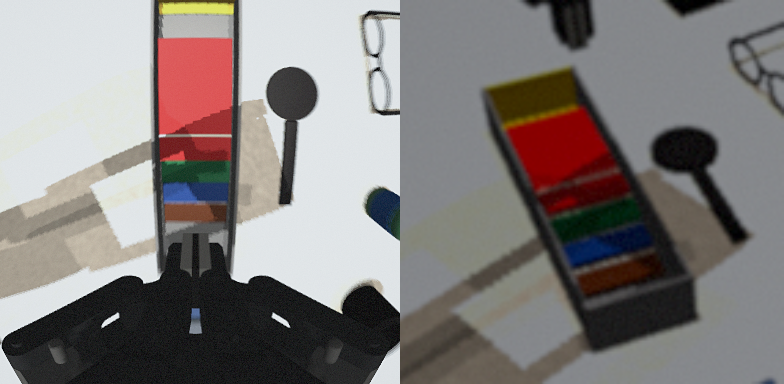

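Brown (rows 205–222), blue, green and red lie in even shingles. I'll check the step sizes in numbers.

```bash
python3 - <<'E'
from h import *
s=dict(tool_pos=np.array([535.07,161.49,150.89]),tcp_rot=np.array([179.98,.055,-9.93]))
hsv=cv2.cvtColor(cv2.imread('pics/w11.png'),cv2.COLOR_BGR2HSV)
c=slice(226,236)
H=np.median(hsv[:,c,0],1).astype(int);S=np.median(hsv[:,c,1],1).astype(int);V=np.median(hsv[:,c,2],1).astype(int)
prev=None
for r in range(125,235):
    k='w' if S[r]<75 else 'green' if 45<H[r]<95 else 'blue' if 95<=H[r]<135 else 'brown' if 4<H[r]<25 else 'red'
    if k!=prev: print(r,k,H[r],S[r],V[r],{z:round(float((wonz((r-.5,231),s,z)-O)@U),1) for z in (38,30,22,14)})
    prev=k
snapshot('side');snapshot('scene')
for n in ['side','scene']:
  for q in ['plate1_mid','plate2_mid','plate3_mid','plate4_mid','cover','mat_top']:
    z=dict(plate1_mid=10,plate2_mid=18,plate3_mid=26,plate4_mid=34,cover=3,mat_top=3)[q]
    for d in place_of(n,q)[:1]: p=onz(n,d['at'],z); print(n,q,round(d['confidence'],2),np.round(p,1),'along',round(float((p-O)@U),1))
E
```

```text
125 red 0 166 220 {38: 110.0, 30: 109.2, 22: 108.5, 14: 107.7}
134 w 6 59 130 {38: 101.1, 30: 100.1, 22: 99.1, 14: 98.1}
137 red 2 117 117 {38: 98.1, 30: 97.0, 22: 95.9, 14: 94.8}
145 green 89 185 116 {38: 90.2, 30: 88.8, 22: 87.5, 14: 86.2}
146 red 0 191 114 {38: 89.2, 30: 87.8, 22: 86.5, 14: 85.1}
153 green 89 187 116 {38: 82.1, 30: 80.6, 22: 79.0, 14: 77.5}
154 red 0 185 126 {38: 81.1, 30: 79.5, 22: 77.9, 14: 76.4}
160 brown 8 130 166 {38: 75.0, 30: 73.2, 22: 71.5, 14: 69.8}
161 green 46 79 129 {38: 74.0, 30: 72.2, 22: 70.4, 14: 68.6}
182 blue 102 146 75 {38: 52.1, 30: 49.7, 22: 47.3, 14: 45.0}
202 w 123 63 146 {38: 30.4, 30: 27.4, 22: 24.4, 14: 21.5}
204 red 3 81 125 {38: 28.2, 30: 25.1, 22: 22.1, 14: 19.1}
205 brown 10 140 126 {38: 27.0, 30: 24.0, 22: 20.9, 14: 17.8}
221 w 8 54 132 {38: 8.8, 30: 5.2, 22: 1.6, 14: -2.0}
side plate1_mid 0.69 [540.9 171.   10. ] along 68.7
side plate2_mid 0.9 [536.6 193.2  18. ] along 89.8
side plate3_mid 0.85 [551.2 217.3  26. ] along 116.1
scene plate1_mid 0.55 [532.1 163.7  10. ] along 59.9
scene plate2_mid 0.53 [762.3 -70.7  18. ] along -131.4
scene plate3_mid 0.4 [ 469.7 -218.4   26. ] along -327.3
scene plate4_mid 0.6 [548.9 244.7  34. ] along 142.7
scene cover 0.94 [ 482.3 -211.9    3. ] along -318.7
scene mat_top 0.8 [ 476.8 -199.7    3. ] along -307.6
```

```bash
python3 -c "
from h import *
s=sense();print(s['time'],s['ft_force'],s['qd']);print(hand_in())"
```

```text
25.2 [-0.13383987 -0.43685268  0.08719981] [-0.0726975  -0.25611073 -0.10368931  0.00341714  0.12958283 -0.03201996]
the job is handed in; nothing more can be done
None
```

The dust cover is on the blue mat and the four plates are fanned towards the yellow end. I handed the job in at 25.2 s, with the arm raised clear and no load on the wrist; `hand_in` gave no verdict.

- **Cover:** I lifted it by the knob, set it down and let go. The grip point ended within about 2 mm of my measured mat centre. The scene network put the cover about 5–12 mm off in each axis, well inside the 30 mm limit.
- **Plates:** I pushed plates 2, 3 and 4 in turn with the closed fingers. My last measurement gave steps of about 26 mm (blue on brown), 25 mm (green on blue) and 25 mm (red on green). The pictures show the plates flat and in line.
- **Bottom plate:** The brown plate's rear end reads 2 mm from where the stack started, so it stayed put within measuring error.

**What failed or disagreed:**
- **First grip:** It closed above the knob. The real fingertips ended about 34 mm short of the stated TCP. I confirmed this in the pictures, measured it by lightly touching the top plate, and corrected for it afterwards.
- **Recognition networks:** At the end they gave several wrong plate positions and missed the cover and the red plate in the side view. I went by the edges and white lines in the pictures instead.
- **Bystanders:** I did not measure them. The arm never went near them, and none looked moved in the pictures.

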